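# Load the green coupling into the sprung pipe jig

## Task

Take the green-barrelled coupling with the brass ends and load it into the blue spring jig: with the coupling's end press the red carriage back, lower the coupling into the opened gap between it and the low steel stop, and let go, so that it lies fully down on the seat, clamped between carriage and stop. Leave the grey coupling where it lies.

Things in the scene. Friction and masses are not known exactly. Their poses are not given: they have to be found in the camera images.
- coupling: The part to load: 110 mm long, a round GREEN barrel (36 mm diameter, 66 mm long) between two like brass hexagon ends, each 22 mm long, 46 mm across flats. About 0.25 kg. It lies level on a hexagon flat. Origin: middle of its axis, 23 mm above the table at the start; own y runs along its length.
- grey_coupling: A bystander of the same shape, size and frame but with a GREY barrel; it is to stay where it lies.
- jig: Blue spring jig fixed on the table, 130 x 285 mm, along own y. Origin: on the table under the seat's middle. Seat: aluminium blocks, tops 30 mm high, between 12 mm taller cheeks 70 mm apart. Dark steel stop: face at y +55, top 50 mm high. The red carriage faces it from the -y side. Loaded, the coupling lies along y over the origin, axis 53 mm up, one end at the stop, the other at the carriage.
- carriage (a joint): Sprung slide of the red carriage, in m: 0 at rest, grows as it is pressed to the jig's -y, at most 0.045. Its upright face, 52 mm wide, 34 to 115 mm above the table, rests at jig y -35 mm: the gap to the stop is 90 mm, 135 mm pressed right back. Spring 1.8 N to start, 4.2 N at 20 mm (coupling clamped), 7.2 N at 45 mm; it returns at once when let go.
Not all that is in view belongs to the job. Leave any orange, pink or purple look-alike of the coupling alone.

How it is judged:
By the outcome, as a careful person would: the job done as asked, in the order asked, and still so for the second after the job is handed in, with the robot touching nothing.
It also fails if it takes over 40 s, if anything falls off the work surface, if the arm or the gripper's body presses on something with over 40 N, if the wrist force passes 120 N, or if a joint passes its speed limit or range.

## Robot

A 6-joint arm with a two-finger parallel gripper is mounted at the origin on the work surface. World frame = base frame: x ahead of the robot, y to its left, z up, the work surface at z = 0. Lengths are in m, angles in rad, forces in N, time in s.
With the tool pointing down it reaches from about 0.4 to 0.925 m from the base axis. Payload 12.5 kg.
Tool frame: the origin (TCP) lies at the very end of the fingers, on their centre line; the grasp point (between the pads) lies 19 mm behind it; z points along the fingers, y is the line along which they close (so a half turn about z gives the same grasp; the last joint's range is limited). The gripper opens to 95 mm and grips with 3 to 60 N. Pads are 20 mm wide; open, the fingers measure 119 mm over their backs; the gripper's body (75 mm by 180 mm) begins 59 mm behind the grasp point.
Start: joints at [-1.33, 0.491, 1.559, -0, 1.092, -0.106], TCP at [0.212, -0.588, 0.215] pointing down, gripper open.
Joint ranges: [-3.1, 3.1], [-0.84, 2.19], [0.05, 2.79], [-1.13, 4.28], [0.06, 2.93], [-2.69, 2.69]. Speed limits (rad/s): [2.22, 2.22, 2.79, 3.14, 3.14, 3.14].

## Interface

Orientations are given as a rotation vector (axis times angle).
In Python, from rig import observe, read_camera, close_job, spot_in, outline_of gives the robot as it stands.
- The arm moves only by the tool drive_tool, never from a script. Its argument "moves" is text: rows parted by semicolons, each of 5 numbers parted by spaces: the shift along the tool's x, y, z in mm, then the turn about the tool's z in rad, then the opening, from -1 (shut) to 1 (fully open). In form: tx ty tz spin claw; .... A call has exactly 10 rows; each row is the pose to reach, as a shift and turn from the pose commanded when the call began, along the tool's axes at that moment; what a row does not reach only later rows make up. A row lasts 1/12 s, in which the tool goes at most 41.7 mm and 7.16 degrees, less where a joint would pass 70% of its speed; a pose out of reach is approached as far as the arm can. A call with a gripper value outside its range is refused whole. The fingers move at their own pace and stop on an object; "squeeze" is the grip in N (left out, the last holds). Time passes only in rows, so rows that repeat a pose let the fingers close, or fill a call up. It gives the time, the measured TCP pose, the force, the opening and the grip force at its end, in the units of the state.
- observe(): the state, without advancing time (a new reading comes with each control period).
- read_camera(name): name is "scene" or "top" or "wrist"; returns a dict with "frame" (420x560x3 uint8, red, green, blue), "K" (3x3 intrinsics, pixels), "D" ([k1, k2, p1, p2, k3] as OpenCV has them; the pictures are not rectified), "world_from_camera" (4x4, takes a point from camera to world coordinates). Camera axes: x right, y down, z forward; pixel columns grow to the right and rows downward; lengths in m; the calibration is good to about 2 mm. A picture is of the moment at which its call begins. There is no depth.
- close_job(): hands the job in; it is judged then, once.
Trained networks look in the newest picture that a camera, given by its name, has taken for a name from the list of things; names that differ only in an ending like _2 or _b are one class to them, and where a whole thing is asked for, a point or a joint stands for the part that bears it (a point fixed in the world has none). Each returns a list of dicts, best first, with "p" (0 to 1); they miss things now and then, are a little off and sometimes report something else, mostly with a low value. They report only what shows in the picture. A call takes as long as a camera call. They do not tell look-alikes from the thing itself.
- spot_in(camera, query): "pixel" ([column, row] in pixels, amid what is visible of it).
- outline_of(camera, query): "region" (420x560 bool, what is visible of it) and "pixel" ([column, row] in pixels, amid what is visible of it).
The state is a dict: "clock": time; "q": joint angles; "dq": joint speeds; "joint_torque": joint torques, N m; "position": TCP position; "tcp_rot": TCP orientation; "ft_force": force on the tool from outside, world axes, zero at the start; "wrist_torque": the same for the moment, N m; "finger_gap": finger opening in m; "grip_force": force on a finger pad.
Only numpy, scipy, OpenCV 4.12 (cv2) and the standard library are available. Lean on these libraries where they do the work, as an engineer would, in place of code of your own. Each camera call takes 0.05 s, during which the arm holds its last target. There are 200 camera calls.

## Working session

There is one attempt and no reset: what is moved stays moved. The work goes in short steps, Python scripts to look and compute and a tool call to move; the robot and the scene stay as the last step left them, time stands still between calls to the robot, and variables do not carry over. Pictures are saved under pics/ and viewed, at most 10 in all, crops included, and the job is handed in when it is done.

Besides the shell and the picture viewer there is one more tool, called after "Emit:" as name(argument=value, ...) on one line, values as JSON. drive_tool: Moves the arm, as the interface text tells. Its arguments: {"type":"object","properties":{"moves":{"type":"string"},"squeeze":{"type":"number"}},"required":["moves"]}

```bash
mkdir -p pics; ls; python3 - <<'E'
from rig import *
import cv2,numpy as np
ims=[]
for c in ["scene","top"]:
    d=read_camera(c);f=d["frame"].copy()
    print(c,d["K"].tolist(),d["D"],np.round(d["world_from_camera"],3).tolist())
    for n in ["coupling","grey_coupling","jig","carriage"]:
        for r in spot_in(c,n): print(c,n,np.round(r["pixel"],1),round(r["p"],2))
    ims.append(f)
cv2.imwrite("pics/a.png",cv2.cvtColor(ims[0],cv2.COLOR_RGB2BGR))
cv2.imwrite("pics/b.png",cv2.cvtColor(ims[1],cv2.COLOR_RGB2BGR))
s=observe();print(s)
E
```

```text
pics
scene [[460.55853098334774, 0.0, 272.34135366917326], [0.0, 460.55853098334774, 209.5492996585373], [0.0, 0.0, 1.0]] [-0.04907619  0.          0.          0.          0.        ] [[0.852, 0.451, -0.267, 0.741], [0.524, -0.728, 0.443, -0.355], [0.005, -0.517, -0.856, 0.909], [0.0, 0.0, 0.0, 1.0]]
scene coupling [309.9 108.7] 0.98
scene coupling [373.9 187. ] 0.87
scene coupling [231.7 164.1] 0.74
scene coupling [286.8 265.4] 0.55
scene grey_coupling [315.9 152.1] 0.75
scene jig [181.4 353.1] 0.6
scene carriage [180.2 340.8] 0.91
top [[499.89610852847187, 0.0, 288.4171635562829], [0.0, 499.89610852847187, 214.11729528320726], [0.0, 0.0, 1.0]] [0.03509582 0.         0.         0.         0.        ] [[-0.029, -0.992, 0.126, 0.378], [-0.999, 0.031, 0.011, 0.109], [-0.014, -0.126, -0.992, 0.973], [0.0, 0.0, 0.0, 1.0]]
top coupling [133.6 286.1] 0.95
top coupling [270.2 315.5] 0.88
top coupling [203.7 147.7] 0.77
top coupling [487.6 218.9] 0.72
top coupling [348.4 180.2] 0.63
top grey_coupling [202.6 238.1] 0.93
top jig [477.6 217. ] 0.87
top carriage [486.7 216.3] 0.6
{'clock': 0.5, 'q': array([-1.32959359e+00,  4.90900841e-01,  1.55892620e+00, -1.56100350e-05,
        1.09171487e+00, -1.05608737e-01]), 'dq': array([ 0.00109117, -0.00144516, -0.00082099, -0.00018049, -0.00221866,
        0.00102729]), 'joint_torque': array([-1.10722463e-03, -6.12052274e+01, -2.58286178e+01,  6.92561804e-02,
        4.47455992e-02, -4.65999889e-06]), 'position': array([ 0.21245071, -0.58778373,  0.21465138]), 'tcp_rot': array([ 3.09442501e+00,  5.42046368e-01, -1.63099150e-05]), 'ft_force': array([0.13442461, 0.05209703, 0.01454432]), 'wrist_torque': array([0.03254918, 0.02877291, 0.01899775]), 'grip_force': 0.0, 'finger_gap': 0.09517646338620223}
```

View pics/a.png

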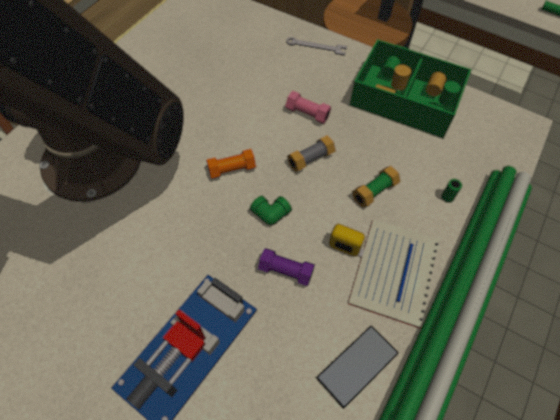

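View pics/b.png

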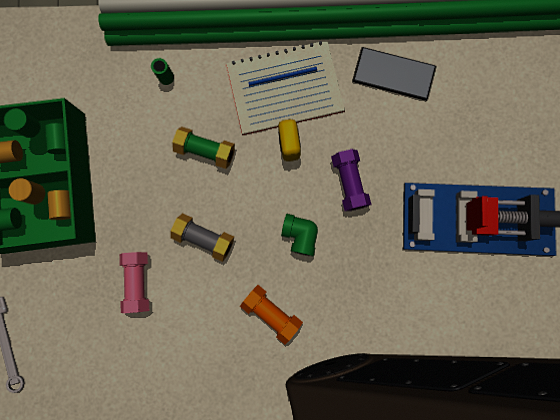

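The green coupling is at scene (377,187) / top (203,148), and grey at (312,153) / (203,238). The blue jig has its stop at top (422,215) and the red carriage at (485,216). The next step is a zoom on the jig and a silhouette fit for the coupling.

```bash
cat > h.py <<'E'
import numpy as np,cv2
from rig import *
from scipy.optimize import minimize
def proj(c,P):
    T=np.linalg.inv(c["world_from_camera"]);
    return cv2.projectPoints(np.asarray(P,float).reshape(-1,3),cv2.Rodrigues(T[:3,:3])[0],T[:3,3],c["K"],np.asarray(c["D"],float))[0][:,0]
def ray(c,px,z):
    u=cv2.undistortPoints(np.array([[px]],float),c["K"],np.asarray(c["D"],float))[0,0]
    M=c["world_from_camera"];d=M[:3,:3]@[u[0],u[1],1];o=M[:3,3]
    return o+d*(z-o[2])/d[2]
def place(P,x,y,a,z=0):
    P=np.asarray(P,float).reshape(-1,3);c,s=np.cos(a),np.sin(a)
    return P@np.array([[c,s,0],[-s,c,0],[0,0,1]])+[x,y,z]
def parts():
    out=[]
    for y0,y1,r,n in [(-.055,-.033,.023/np.cos(np.pi/6),6),(-.033,.033,.018,24),(.033,.055,.023/np.cos(np.pi/6),6)]:
        t=np.arange(n)*2*np.pi/n
        out.append(np.array([[r*np.cos(k),y,r*np.sin(k)] for y in (y0,y1) for k in t]))
    return out
def sil(c,x,y,a,z=.023,S=4):
    m=np.zeros((420*S,560*S),np.uint8)
    for P in parts():
        q=cv2.convexHull((proj(c,place(P,x,y,a,z))*S).astype(np.float32))
        cv2.fillConvexPoly(m,np.round(q).astype(int),255)
    return cv2.resize(m,(560,420),interpolation=cv2.INTER_AREA)/255.
def fit(views,x0,z=.023):
    f=lambda p:sum(np.abs(sil(c,*p,z)-r).sum()/r.sum() for c,r in views)
    best=None
    for da in (-.5,-.2,0,.2,.5):
        p=np.array(x0)+[0,0,da]
        r=minimize(f,p,method="Nelder-Mead",options=dict(initial_simplex=p+np.array([[0,0,0],[.01,0,0],[0,.01,0],[0,0,.15]]),xatol=2e-4,fatol=1e-4))
        if best is None or r.fun<best.fun: best=r
    return best
E
python3 - <<'E'
from h import *
cs={n:read_camera(n) for n in ("scene","top")}
V={}
for n,px in (("scene",(377,187)),("top",(203,148))):
    read_camera
    R=[r for r in outline_of(n,"coupling") if r["region"][px[1]-6:px[1]+7,px[0]-6:px[0]+7].any()]
    if R: V[n]=R[0]["region"].astype(float);print(n,R[0]["p"],V[n].sum(),ray(cs[n],R[0]["pixel"],.023))
x0=ray(cs["top"],(203,148),.023)
for k in ([list(V)]+[[v] for v in V]):
    r=fit([(cs[n],V[n]) for n in k],[x0[0],x0[1],1.9]);print(k,r.x,r.fun)
a=cs["scene"]["frame"][260:420,100:270];b=cs["top"]["frame"][165:275,395:560]
a=cv2.resize(a,(510,480),interpolation=cv2.INTER_CUBIC)[:,:,::-1]; 
b=cv2.resize(b,(825,550),interpolation=cv2.INTER_CUBIC)[:,:800,::-1]
cv2.imwrite("pics/c.png",np.clip(a*1.6,0,255));cv2.imwrite("pics/d.png",np.clip(b*1.6,0,255))
E
```

```text
scene 0.8 1000.0 [0.62938209 0.28186372 0.023     ]
top 0.85 1276.0 [0.63525275 0.28475118 0.023     ]
['scene', 'top'] [0.63553526 0.28206865 2.78622496] 0.21039911488106214
['scene'] [0.63668638 0.28443104 2.80563238] 0.05603137254901961
['top'] [0.63454665 0.27968067 2.77251242] 0.09167434999078[ WARN:0@6.604] global loadsave.cpp:1063 imwrite_ Unsupported depth image for selected encoder is fallbacked to CV_8U.
```

View pics/c.png

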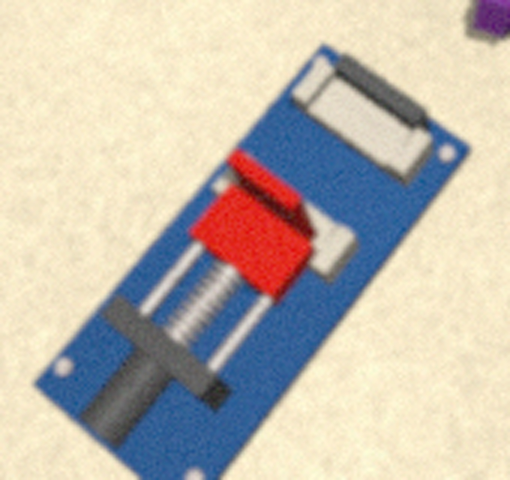

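View pics/d.png

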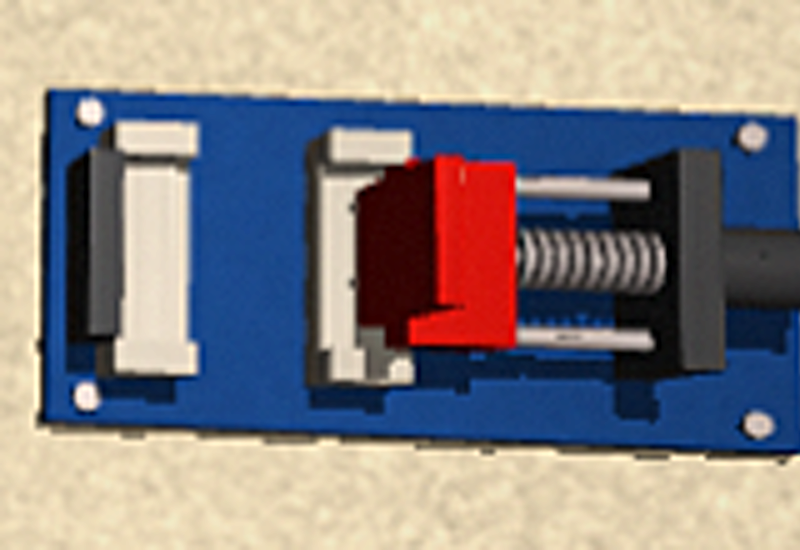

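The seat is two blocks with open space (no cheeks) between them. In the top crop, the stop's face edge runs (121,150)-(116,338) and the cheek inner edges are at rows 155 and 340. I'll fit the jig pose to these features.

```bash
cat > j.py <<'E'
from h import *
from scipy.optimize import least_squares
T=read_camera("top");S=read_camera("scene")
t=lambda u,v:(T,(u/5+395,v/5+165)); s=lambda u,v:(S,(u/3+100,v/3+260))
# (view, axis, value, z) ; z None= plate
L=[(t(195,155),0,.035,.042),(t(193,340),0,-.035,.042),(t(121,150),1,.055,.05),(t(116,338),1,.055,.05),
(t(50,90),0,.065,None),(t(795,117),0,.065,None),(t(45,420),0,-.065,None),(t(795,452),0,-.065,None),
(s(340,75),1,.055,.05),(s(418,127),1,.055,.05),(s(323,44),0,-.065,None),(s(37,383),0,-.065,None),(s(470,150),0,.065,None),(s(225,478),0,.065,None)]
def f(p):
    o=[]
    for (c,px),ax,v,z in L:
        w=ray(c,px,p[3] if z is None else z)
        l=place(np.r_[w[:2]-p[:2],0],0,0,-p[2])[0]
        o.append((l[ax]-v)*1000)
    return o
r=least_squares(f,[.36,-.27,0,.01],loss="soft_l1");print(r.x,np.round(f(r.x),1))
x,y,a=r.x[:3]
# carriage face top edge/ bottom check
for P in ([.026,-.035,.115],[-.026,-.035,.115],[.026,-.035,.034],[-.026,-.035,.034],[0,.055,.05]):
    w=place(P,x,y,a);print(P,(proj(T,w)[0]-[395,165])*5,(proj(S,w)[0]-[100,260])*3)
E
python3 j.py
```

```text
[ 0.48580394 -0.17703387 -0.06784786  0.00217956] [-0.5 -0.1 -0.7  0.7  0.2 -0.5  0.7 -0.2 -0.8  0.8 -0.6 -0.1  0.   2.3]
[0.026, -0.035, 0.115] [429.68519926 151.20977324] [299.37841005 196.95361263]
[-0.026, -0.035, 0.115] [431.04835728 301.53127287] [232.40851528 146.81521516]
[0.026, -0.035, 0.034] [350.13714149 186.36990105] [316.09919679 235.06041904]
[-0.026, -0.035, 0.034] [350.87086726 323.94462075] [254.0550662  188.24958449]
[0, 0.055, 0.05] [118.55254283 240.66985446] [370.14219017  94.74826204]
```

Emit:
drive_tool(moves="694 -674 40 -0.87 1;694 -674 40 -0.87 1;694 -674 40 -0.87 1;694 -674 40 -0.87 1;694 -674 40 -0.87 1;694 -674 40 -0.87 1;694 -674 40 -0.87 1;694 -674 40 -0.87 1;694 -674 40 -0.87 1;694 -674 40 -0.87 1", squeeze=40)

```text
clock: 1.63
position: [0.3952, -0.2117, 0.1976]
tcp_rot: [2.578, 1.795, 0.0]
ft_force: [1.1, -0.1, -1.0]
finger_gap: 0.0947
grip_force: 0.0
```

```bash
cat > to.py <<'E'
from h import *
def to(x,y,z,ax):
    s=observe();R=cv2.Rodrigues(s["tcp_rot"])[0];p=s["position"]
    d=R.T@(np.array([x,y,z])-p)*1000
    psi=np.arctan2(R[1,0],R[0,0]);e=(psi-ax+np.pi/2)%np.pi-np.pi/2
    print("t",round(s["clock"],2),"pos",p.round(4),"psi",round(psi,3),"tilt",R[:,2].round(3),"q",s["q"].round(2),"F",s["ft_force"].round(1),"gap",round(s["finger_gap"],4),"grip",round(s["grip_force"],1))
    print("shift",d.round(1),"spin",round(e,3))
if __name__=="__main__":
    import sys;to(*map(float,sys.argv[1:5]))
E
python3 to.py .6355 .2821 .175 1.216
```

```text
t 1.63 pos [ 0.3952 -0.2117  0.1976] psi 1.217 tilt [ 0.001 -0.    -1.   ] q [-0.64  0.26  1.99 -0.    0.88 -0.28] F [ 1.1 -0.1 -1. ] gap 0.0947 grip 0.0
shift [546.5  54.1  22.5] spin 0.001
```

Emit:
drive_tool(moves="546 54 22 0 1;546 54 22 0 1;546 54 22 0 1;546 54 22 0 1;546 54 22 0 1;546 54 22 0 1;546 54 22 0 1;546 54 22 0 1;546 54 22 0 1;546 54 22 0 1")

```text
clock: 2.47
position: [0.5773, 0.1631, 0.1807]
tcp_rot: [2.577, 1.796, 0.0]
ft_force: [1.1, -0.8, -0.6]
finger_gap: 0.0952
grip_force: 0.0
```

```bash
python3 to.py .6355 .2821 .175 1.216
```

```text
t 2.47 pos [0.5773 0.1631 0.1807] psi 1.217 tilt [ 0. -0. -1.] q [ 0.17  0.49  1.66 -0.    0.99  0.52] F [ 1.1 -0.8 -0.6] gap 0.0952 grip 0.0
shift [131.7  13.4   5.7] spin 0.001
```

Emit:
drive_tool(moves="132 13 6 0 1;132 13 6 0 1;132 13 6 0 1;132 13 6 0 1;132 13 6 0 1;132 13 6 0 1;132 13 6 0 1;132 13 6 0 1;132 13 6 0 1;132 13 6 0 1")

```text
clock: 3.3
position: [0.6348, 0.2793, 0.1752]
tcp_rot: [2.579, 1.794, 0.001]
ft_force: [-0.4, 0.2, 0.4]
finger_gap: 0.0952
grip_force: 0.0
```

```bash
python3 - <<'E'
from h import *
from to import to
c=read_camera("wrist");R=outline_of("wrist","coupling")
for r in R: print(r["p"],r["pixel"],r["region"].sum())
p=[.6355,.2821,-.355]
px=proj(c,place([0,0,0],*p,.023))[0];print(px)
f=c["frame"][:,:,::-1].copy()
m=sil(c,*p);f[:,:,2][cv2.Canny((m*255).astype(np.uint8),50,150)>0]=255
if R:
    r=fit([(c,R[0]["region"].astype(float))],p);print(r.x,r.fun)
    f[:,:,0][cv2.Canny((sil(c,*r.x)*255).astype(np.uint8),50,150)>0]=255
cv2.imwrite("pics/e.png",f)
to(*p[:2],.004,1.216)
E
```

```text
0.92 [280.4, 196.7] 4412
0.7 [35.2, 151.1] 3301
[284.09740567 195.7321967 ]
[ 0.63577838  0.28074418 -0.3448978 ] 0.056228112278456255
t 3.4 pos [0.6348 0.2796 0.175 ] psi 1.216 tilt [ 0.  0. -1.] q [ 0.32  0.63  1.42 -0.    1.1   0.67] F [-0.3 -0.2 -0. ] gap 0.0955 grip 0.0
shift [  2.5  -0.2 171. ] spin 0.0
```

View pics/e.png

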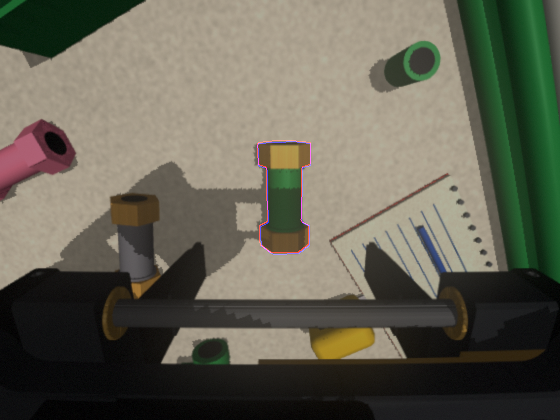

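The wrist picture shows the green coupling at (283,197) with both fitted outlines lying right on it, and the grey one well away at (135,240). Descending to grasp.

Emit:
drive_tool(moves="2 0 40 0 1;2 0 80 0 1;2 0 120 0 1;2 0 145 0 1;2 0 160 0 1;2 0 168 0 1;2 0 171 0 1;2 0 171 0 1;2 0 171 0 1;2 0 171 0 1")

```text
clock: 4.23
position: [0.6361, 0.2823, 0.0052]
tcp_rot: [2.577, 1.795, 0.003]
ft_force: [1.0, -0.3, -0.4]
finger_gap: 0.0951
grip_force: 0.0
```

Emit:
drive_tool(moves="0 0 0 0 -1;0 0 0 0 -1;0 0 0 0 -1;0 0 0 0 -1;0 0 0 0 -1;0 0 0 0 -1;0 0 0 0 -1;0 0 0 0 -1;0 0 0 0 -1;0 0 0 0 -1", squeeze=40)

```text
clock: 5.07
position: [0.6355, 0.282, 0.0037]
tcp_rot: [2.578, 1.796, 0.0]
ft_force: [-0.2, 0.2, 0.2]
finger_gap: 0.0355
grip_force: 40.0
```

```bash
python3 to.py .6357 .281 .2 1.5
```

```text
t 5.07 pos [0.6355 0.282  0.0037] psi 1.217 tilt [ 0. -0. -1.] q [ 0.32  0.82  1.53 -0.    0.79  0.68] F [-0.2  0.2  0.2] gap 0.0355 grip 40.0
shift [  -0.9    0.6 -196.3] spin -0.283
```

```bash
python3 to.py .4889 -.1321 .16 1.503
```

```text
t 5.07 pos [0.6355 0.282  0.0037] psi 1.217 tilt [ 0. -0. -1.] q [ 0.32  0.82  1.53 -0.    0.79  0.68] F [-0.2  0.2  0.2] gap 0.0355 grip 40.0
shift [-439.3    6.1 -156.3] spin -0.286
```

Emit:
drive_tool(moves="0 0 -30 0 -1;0 0 -70 0 -1;0 0 -110 0 -1;-30 0 -150 -0.1 -1;-70 1 -156 -0.2 -1;-110 2 -156 -0.286 -1;-150 3 -156 -0.286 -1;-190 4 -156 -0.286 -1;-230 5 -156 -0.286 -1;-270 6 -156 -0.286 -1")

```text
clock: 5.9
position: [0.5462, 0.0252, 0.1596]
tcp_rot: [-2.295, -2.145, 0.0]
ft_force: [1.2, 0.0, -2.8]
finger_gap: 0.0352
grip_force: 40.0
```

```bash
python3 to.py .4889 -.1321 .16 1.503
```

```text
t 5.9 pos [0.5462 0.0252 0.1596] psi 1.503 tilt [-0. -0. -1.] q [-0.07  0.45  1.81 -0.    0.88 -0.01] F [ 1.2  0.  -2.8] gap 0.0352 grip 40.0
shift [-160.8  -46.6   -0.3] spin -0.0
```

Emit:
drive_tool(moves="-40 -12 0 0 -1;-80 -24 0 0 -1;-115 -34 0 0 -1;-140 -41 0 0 -1;-155 -45 0 0 -1;-161 -47 0 0 -1;-161 -47 0 0 -1;-161 -47 0 0 -1;-161 -47 0 0 -1;-161 -47 0 0 -1")

```text
clock: 6.73
position: [0.4899, -0.1297, 0.1597]
tcp_rot: [-2.294, -2.146, 0.0]
ft_force: [-0.6, -0.7, -2.9]
finger_gap: 0.0355
grip_force: 40.0
```

```bash
python3 - <<'E'
from h import *
from to import to
to(.4889,-.1321,.066,1.503)
s=observe();p=s["position"]
for n in ("wrist","scene","top"):
    c=read_camera(n)
    f=c["frame"][:,:,::-1].copy()
    m=sil(c,p[0],p[1],-.068,p[2]+.019);f[:,:,2][cv2.Canny((m*255).astype(np.uint8),50,150)>0]=255
    jp=(.4858,-.1770,-.0678)
    for A,B in [((.026,-.035,.115),(-.026,-.035,.115)),((.035,.055,.05),(-.035,.055,.05)),((.035,.055,.042),(.035,-.03,.042)),((-.035,.055,.042),(-.035,-.03,.042))]:
        q=np.round(proj(c,place([A,B],*jp))).astype(int);cv2.line(f,q[0].tolist(),q[1].tolist(),(255,255,0),1)
    cv2.imwrite(f"pics/f_{n}.png",f)
    if n=="scene":a=cv2.resize(f[230:420,80:330],None,fx=1.6,fy=1.6)
    if n=="top":b=cv2.resize(f[150:290,360:560],None,fx=2,fy=2)
    if n=="wrist":w=f[100:]
H=np.zeros((600,800,3),np.uint8);H[:a.shape[0],:a.shape[1]]=a;H[:b.shape[0],400:400+b.shape[1]]=b
w=cv2.resize(w,(500,286));H[310:596,:500]=w
cv2.imwrite("pics/f.png",H)
E
```

```text
t 6.73 pos [ 0.4899 -0.1297  0.1597] psi 1.504 tilt [-0.  0. -1.] q [-0.39  0.39  1.91  0.    0.84 -0.32] F [-0.6 -0.7 -2.9] gap 0.0355 grip 40.0
shift [-2.5 -0.9 93.7] spin 0.001
```

View pics/f.png

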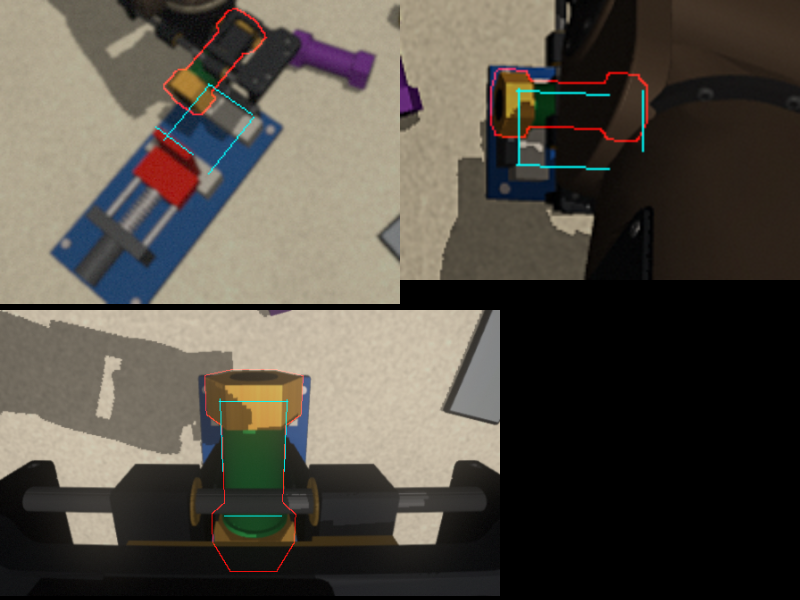

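The scene, top and wrist views show the held coupling matching its predicted outline, with the jig lines on the carriage and the stop. Before pressing, I'll check the clearance of the camera mount and the body.

```bash
python3 - <<'E'
from h import *
c=read_camera("wrist");s=observe();R=cv2.Rodrigues(s["tcp_rot"])[0]
print((R.T@(c["world_from_camera"][:3,3]-s["position"])).round(3),(R.T@c["world_from_camera"][:3,:3]).round(2).tolist())
E
```

```text
[ 0.08   0.    -0.169] [[0.0, -0.96, -0.28], [1.0, 0.0, -0.0], [0.0, -0.28, 0.96]]
```

Emit:
drive_tool(moves="-1 -1 20 0 -1;-2 -1 45 0 -1;-2 -1 65 0 -1;-2 -1 80 0 -1;-2 -1 88 0 -1;-2 -1 93 0 -1;-2 -1 93 0 -1;-2 -1 93 0 -1;-2 -1 93 0 -1;-2 -1 93 0 -1")

```text
clock: 7.77
position: [0.4889, -0.1328, 0.0675]
tcp_rot: [2.295, 2.144, 0.001]
ft_force: [-0.3, -0.2, -2.7]
finger_gap: 0.0353
grip_force: 40.0
```

```bash
python3 to.py .4852 -.1860 .066 1.503
```

```text
t 7.77 pos [ 0.4889 -0.1328  0.0675] psi 1.503 tilt [ 0.001 -0.001 -1.   ] q [-0.4   0.54  1.99 -0.    0.61 -0.33] F [-0.3 -0.2 -2.7] gap 0.0353 grip 40.0
shift [-53.4  -0.1   1.5] spin -0.0
```

Emit:
drive_tool(moves="-6 0 1 0 -1;-12 0 1 0 -1;-19 0 1 0 -1;-26 0 1 0 -1;-33 0 1 0 -1;-40 0 1 0 -1;-47 0 1 0 -1;-53 0 1 0 -1;-53 0 1 0 -1;-53 0 1 0 -1")

```text
clock: 8.6
position: [0.4849, -0.1858, 0.0657]
tcp_rot: [2.296, 2.144, 0.0]
ft_force: [2.0, 3.8, -1.1]
finger_gap: 0.0352
grip_force: 40.0
```

```bash
python3 - <<'E'
from h import *
from to import to
to(.4852,-.1860,.034,1.503)
s=observe();p=s["position"];R=cv2.Rodrigues(s["tcp_rot"])[0]
H=[]
for n in ("scene","wrist"):
    c=read_camera(n);f=c["frame"][:,:,::-1].copy()
    m=sil(c,p[0],p[1],-.068,p[2]+.019);f[:,:,2][cv2.Canny((m*255).astype(np.uint8),50,150)>0]=255
    q=np.round(proj(c,place([(.035,.055,.05),(-.035,.055,.05)],.4858,-.177,-.0678))).astype(int);cv2.line(f,q[0].tolist(),q[1].tolist(),(255,255,0),1)
    H.append(cv2.resize(f[250:400,100:300],(400,300)) if n=="scene" else cv2.resize(f,(400,300)))
cv2.imwrite("pics/g.png",cv2.resize(np.hstack(H),(800,300)))
E
```

```text
t 8.6 pos [ 0.4849 -0.1858  0.0657] psi 1.502 tilt [ 0.  0. -1.] q [-0.49  0.55  1.96  0.    0.63 -0.42] F [ 2.   3.8 -1.1] gap 0.0352 grip 40.0
shift [-0.2  0.3 31.7] spin -0.001
```

View pics/g.png

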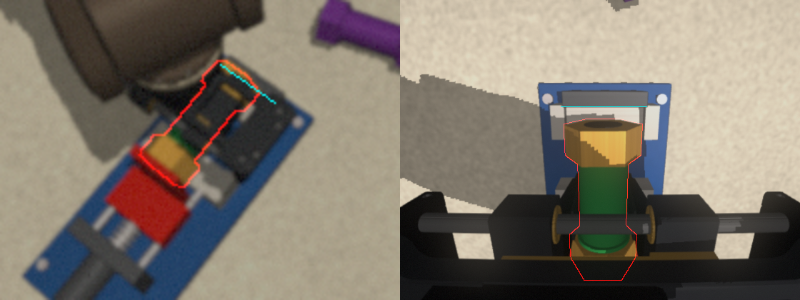

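The carriage is pressed back about 29 mm with a ~4 N reaction. The coupling's far end clears the stop face, with the stop line at wrist row 107 and the end at row 120. Lowering now.

Emit:
drive_tool(moves="0 0 5 0 -1;0 0 10 0 -1;0 0 15 0 -1;0 0 20 0 -1;0 0 24 0 -1;0 0 27 0 -1;0 0 29 0 -1;0 0 30 0 -1;0 0 31 0 -1;0 0 31 0 -1")

```text
clock: 9.53
position: [0.4847, -0.1852, 0.0346]
tcp_rot: [-2.295, -2.144, 0.0]
ft_force: [0.2, 4.3, -0.7]
finger_gap: 0.0351
grip_force: 40.0
```

```bash
python3 to.py .4858 -.177 .034 1.503
```

```text
t 9.53 pos [ 0.4847 -0.1852  0.0346] psi 1.503 tilt [-0.001  0.    -1.   ] q [-0.49  0.61  1.98 -0.    0.56 -0.42] F [ 0.2  4.3 -0.7] gap 0.0351 grip 40.0
shift [8.2 0.6 0.6] spin 0.0
```

Emit:
drive_tool(moves="1 0 0.5 0 -1;2 0 1 0 -1;3 0 1 0 -1;4 0 1 0 -1;5 0 1 0 -1;6 0 1 0 -1;7 0 1 0 -1;7 0 1 0 -1;7 0 1 0 -1;7 0 1 0 -1")

```text
clock: 10.37
position: [0.4854, -0.1784, 0.0337]
tcp_rot: [-2.296, -2.145, 0.0]
ft_force: [0.1, 4.4, 0.5]
finger_gap: 0.0352
grip_force: 40.0
```

```bash
python3 to.py .4858 -.177 .034 1.503
```

```text
t 10.37 pos [ 0.4854 -0.1784  0.0337] psi 1.503 tilt [-0.  0. -1.] q [-0.48  0.61  1.98  0.    0.55 -0.41] F [0.1 4.4 0.5] gap 0.0352 grip 40.0
shift [ 1.4  0.3 -0.3] spin -0.0
```

Emit:
drive_tool(moves="0 0 0.5 0 -1;1 0 0.5 0 -1;1 0 1 0 -1;2 0 1 0 -1;2 0 1 0 -1;2 0 1 0 -1;2 0 1 0 -1;2 0 1 0 -1;2 0 1 0 -1;2 0 1 0 -1")

```text
clock: 11.2
position: [0.4857, -0.1773, 0.0336]
tcp_rot: [2.295, 2.143, -0.0]
ft_force: [-3.5, 0.1, 11.5]
finger_gap: 0.0355
grip_force: 40.0
```

```bash
python3 to.py .4858 -.177 .034 1.503
```

```text
t 11.2 pos [ 0.4857 -0.1773  0.0336] psi 1.503 tilt [ 0.001 -0.001 -1.   ] q [-0.48  0.61  1.99 -0.    0.55 -0.41] F [-3.5  0.1 11.5] gap 0.0355 grip 40.0
shift [ 0.3  0.1 -0.4] spin -0.0
```

Seat contact shows as Fz rising to 11.5 N, and stop contact as Fy dropping to 0. Releasing.

Emit:
drive_tool(moves="0 0 -0.5 0 -0.1;0 0 -0.5 0 0;0 0 -0.5 0 0.15;0 0 -0.5 0 0.15;0 0 -0.5 0 0.15;0 0 -0.5 0 0.15;0 0 -0.5 0 0.15;0 0 -0.5 0 0.15;0 0 -0.5 0 0.15;0 0 -0.5 0 0.15")

```text
clock: 12.03
position: [0.4855, -0.1765, 0.0332]
tcp_rot: [2.296, 2.145, -0.0]
ft_force: [1.1, 0.1, 0.3]
finger_gap: 0.0548
grip_force: 0.0
```

Emit:
drive_tool(moves="0 0 -5 0 0.15;0 0 -12 0 0.15;0 0 -25 0 0.15;0 0 -40 0 0.15;0 0 -65 0 0.15;0 0 -95 0 0.15;0 0 -125 0 0.15;0 0 -150 0 0.15;0 0 -160 0 0.15;0 0 -160 0 0.15")

```text
clock: 12.87
position: [0.4862, -0.1768, 0.1958]
tcp_rot: [2.292, 2.142, 0.002]
ft_force: [-0.8, 0.2, 1.0]
finger_gap: 0.0549
grip_force: 0.0
```

```bash
python3 - <<'E'
from h import *
from to import to
to(.4858,-.177,.034,1.503)
H=[]
for n in ("scene","wrist"):
    c=read_camera(n);f=c["frame"][:,:,::-1].copy()
    m=sil(c,.4858,-.177,-.068,.053);f[:,:,2][cv2.Canny((m*255).astype(np.uint8),50,150)>0]=255
    H.append(cv2.resize(f[250:400,100:300],(400,300)) if n=="scene" else cv2.resize(f,(400,300)))
cv2.imwrite("pics/i.png",cv2.resize(np.hstack(H),(800,300)))
E
```

```text
t 12.87 pos [ 0.4862 -0.1768  0.1958] psi 1.503 tilt [ 0.004 -0.002 -1.   ] q [-0.48  0.36  1.85 -0.    0.93 -0.41] F [-0.8  0.2  1. ] gap 0.0549 grip 0.0
shift [ 1.000e-01 -1.100e+00  1.618e+02] spin -0.0
```

View pics/i.png

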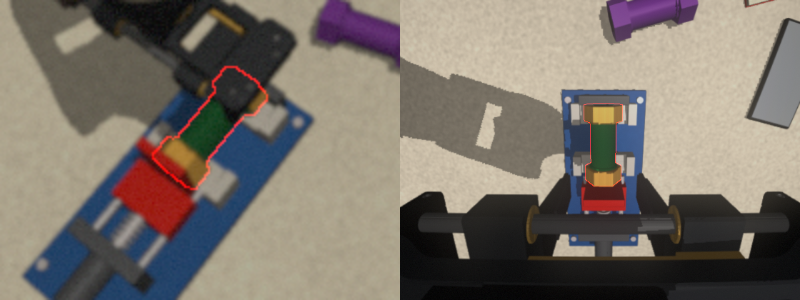

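The coupling lies on the seat between stop and carriage, with its outline matching the loaded pose in the wrist view at (603,148). The fingers are clear of it.

```bash
python3 -c "
from rig import *
print(close_job())"
```

```text
the job is handed in; nothing more can be done
None
```

The green coupling is loaded in the blue jig, resting on the seat and clamped between the red carriage and the stop; the grey coupling was not touched, and the job was handed in at about 13 s of the 40 s allowed.

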